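# Get the hemmed-in culture dish to the light box

## Task

The teal culture dish in the spill tray is hemmed in by an amber bottle, a dropper bottle and a red-lidded jar. First move all three out of the tray and stand them upright anywhere on the black rubber mat, then set the teal dish flat in the middle of the ring on the light box, and only then put each of the three back upright in the tray on the very ring where it stood at the start. Do not tip anything over, and leave the white dish and the blue dish where they are.

Things in the scene. Friction and masses are not known exactly. Their poses are not given: they have to be found in the camera images.
- tray: White spill tray, blue lip, fixed, 210 (its x) by 240 mm (its y); origin at the centre of its underside, -x towards the robot, turned up to 0.4 rad. Floor 3 mm thick, lip 4 mm thick, 10 mm high. Black rings 66 mm across on its floor at (-48, 0), (10, 77), (10, -77) mm; either bottle and the jar stand centred on one each at the start, in any order, with the teal dish between, near (30, 0) mm.
- mat: Black rubber mat, fixed, 260 mm (its x) by 110 mm (its y), 3 mm thick, flat; origin at the centre of its underside. It lies left or right of the tray, long side pointing roughly away from the robot (turned up to 0.2 rad); the light box is on the other side. Three things stand in a row on it with 85 mm between centres.
- light_box: Grey square light box, fixed, 150 x 150 mm, 28 mm high (with a thin white round window on top; the dish rests at about 28 mm); origin at the centre of its underside. A black ring 76 mm across is centred on the window right above the origin. Left or right of the tray.
- teal_dish: Closed petri dish with a teal lid (lid fixed on), 66 mm across, 14 mm high, 30 g, loose; origin at the centre of its underside, z up. Taken across its diameter from above, tips close to the tray floor.
- amber_bottle: Amber reagent bottle with a white cap, loose, 150 g: round body 52 mm across up to 92 mm, cap 24 mm across, 110 mm high in all; origin at the centre of its underside, z up.
- dropper_bottle: Dropper bottle, loose, 60 g: brown glass with a paper label and a black collar and rubber bulb on top, 102 mm high in all; body 33 mm across up to 60 mm, collar 24 mm across up to 77 mm, thin bulb above; origin at the centre of its underside, z up.
- red_jar: White sample jar with a red screw lid (fixed on), loose, 80 g: body 44 mm across up to 42 mm, lid 48 mm across from 42 to 58 mm; origin at the centre of its underside, z up.
- white_dish: Bystander: white petri dish, 66 mm across, 14 mm high, loose, beyond one far corner of the tray; origin at the centre of its underside. Leave it alone.
- blue_dish: Bystander: blue petri dish, 74 mm across, 14 mm high, loose, beyond one far corner of the tray; origin at the centre of its underside. Leave it alone.
There are look-alikes about, which are no part of the job. What is meant by the dropper_bottle is not yellow, and is the smaller of those in its own colour.

How it is judged (in metres and radians):
On the way, in this order (a step that is already met when the one before it is completed fails the run):
1. the amber bottle, the dropper bottle and the red-lidded jar all stand upright and released on the mat, while the teal dish is still where it was in the tray (x of amber_bottle in the frame of mat between -0.13 and 0.13 m and y of amber_bottle in the frame of mat between -0.055 and 0.055 m and height (world z) of each of amber_bottle, dropper_bottle, red_jar below 0.012 m and angle between each of amber_bottle, dropper_bottle, red_jar's own z axis and vertical below 0.15 rad and contact force between each of amber_bottle, dropper_bottle, red_jar and the fingers below 0.05 N and x of dropper_bottle in the frame of mat between -0.13 and 0.13 m and y of dropper_bottle in the frame of mat between -0.055 and 0.055 m and x of red_jar in the frame of mat between -0.13 and 0.13 m and y of red_jar in the frame of mat between -0.055 and 0.055 m and distance of teal_dish from where it was at the start of the episode below 0.03 m), for 0.2 s.
2. the teal dish lies released and centred on the light box while the other three still stand on the mat (x of amber_bottle in the frame of mat between -0.13 and 0.13 m and y of amber_bottle in the frame of mat between -0.055 and 0.055 m and height (world z) of each of amber_bottle, dropper_bottle, red_jar below 0.012 m and angle between each of amber_bottle, dropper_bottle, red_jar's own z axis and vertical below 0.15 rad and contact force between each of amber_bottle, dropper_bottle, red_jar, teal_dish and the fingers below 0.05 N and x of dropper_bottle in the frame of mat between -0.13 and 0.13 m and y of dropper_bottle in the frame of mat between -0.055 and 0.055 m and x of red_jar in the frame of mat between -0.13 and 0.13 m and y of red_jar in the frame of mat between -0.055 and 0.055 m and horizontal distance between teal_dish and light_box below 0.012 m and z of teal_dish in the frame of light_box between 0.025 and 0.033 m and angle between teal_dish's own z axis and vertical below 0.1 rad), for 0.2 s.
At the end, for the whole second after the job is handed in: The teal dish lies flat on the light box within 12 mm of the ring's centre; the amber bottle, the dropper bottle and the red-lidded jar each stand upright within 15 mm of where that one stood at the start; all are released and at rest (horizontal distance between teal_dish and light_box below 0.012 m and z of teal_dish in the frame of light_box between 0.025 and 0.033 m and angle between teal_dish's own z axis and vertical below 0.1 rad and contact force between each of teal_dish, amber_bottle, dropper_bottle, red_jar and the fingers below 0.05 N and linear speed of each of teal_dish, amber_bottle, dropper_bottle, red_jar, white_dish, blue_dish below 0.02 m/s and angular speed of each of teal_dish, amber_bottle, dropper_bottle, red_jar, white_dish, blue_dish below 0.3 rad/s and distance of each of amber_bottle, dropper_bottle, red_jar from where it was at the start of the episode below 0.015 m and angle between each of amber_bottle, dropper_bottle, red_jar's own z axis and vertical below 0.12 rad); the robot touches nothing.
It fails at once if the white dish or the blue dish is shifted by more than 20 mm (distance of any of white_dish, blue_dish from where it was at the start of the episode above 0.02 m).
It fails at once if one of the bottles, the jar or the teal dish is tipped over (more than 0.8 rad) (angle between any of amber_bottle, dropper_bottle, red_jar, teal_dish's own z axis and vertical above 0.8 rad).
It also fails if it takes over 152 s, if anything falls off the work surface, if the arm or the gripper's body presses on something with over 40 N, if the wrist force passes 120 N, or if a joint passes its speed limit or range.

## Robot

A 7-joint arm with a two-finger parallel gripper is mounted at the origin on a cart in front of the work surface, level with it; the furniture and walls round the work are solid. World frame = base frame: x ahead of the robot, y to its left, z up, the work surface at z = 0. Lengths are in m, angles in degrees, forces in N, time in s.
With the tool pointing down it reaches from about 0.4 to 0.875 m from the base axis. Payload 4.4 kg.
Tool frame: the origin (TCP) lies midway between the tips of the shut fingers; the grasp point (between the pads) lies robot.tcp_to_grasp behind it (robot.tcp_to_grasp is the distance from the TCP to the grasp point, in m); z points along the fingers, y is the line along which they close (so a half turn about z gives the same grasp; the last joint's range is limited). The gripper opens to 85 mm and grips with 20 to 120 N. Pads are 22 mm wide; open, the fingers measure 114 mm over their backs; the gripper's body (76 mm by 85 mm) begins 54 mm behind the grasp point. The pads swing forward as they close: fully open they stand 13 mm farther back than shut.
Start: joints at [-73.728, 36.005, 2.206, 86.941, -1.547, 57.084, -1.146], TCP at [0.223, 0.611, 0.231] pointing down, gripper open.
Joint ranges: [-175.42, 175.42], [-21.48, 121.26], [-71.46, 75.88], [10.55, 141.38], [-63.04, 243.04], [13.31, 113.54], [-168.57, 168.57]. Speed limits (degrees/s): [147.25, 147.25, 180, 180, 180, 180, 180].

## Interface

Orientations are given as [roll, pitch, yaw] about the fixed x, y, z axes, in that order (R = Rz(yaw) Ry(pitch) Rx(roll)).
In Python, from rig import robot gives the robot as it stands. The module is installed in compiled form; this text tells all that it offers.
- The arm moves only by the tool servo_tool, never from a script. Its argument "steps" is one flat list of numbers, 5 for each row, row after row: the shift along the world's x, y, z in m, then the turn about the world's z in rad, then the closure, from 0 (fully open) to 1 (shut). A call has exactly 10 rows; each row is the pose to reach, as a shift and turn from the pose commanded when the call began; what a row does not reach only later rows make up. A row lasts 1/12 s, in which the tool goes at most 41.7 mm and 7.16 degrees, less where a joint would pass 70% of its speed; a pose out of reach is approached as far as the arm can. A call with a gripper value outside its range is refused whole. The fingers move at their own pace and stop on an object; "grip_force" is the grip in N (left out, the last holds). Time passes only in rows, so rows that repeat a pose let the fingers close, or fill a call up. It gives the time, the measured TCP pose, the force, the opening and the grip force at its end, in the units of the state.
- robot.state(): the state, without advancing time (a new reading comes with each control period).
- robot.camera(name): name is "scene" or "side" or "wrist"; returns a dict with "img" (420x560x3 uint8, blue, green, red), "depth" (420x560 float32, m along the optical axis (not along the pixel's ray), 0 where there is no reading), "camera_matrix" (3x3 intrinsics, pixels), "T" (4x4, takes a point from camera to world coordinates). Camera axes: x right, y up, looking along -z (the intrinsics and any distortion apply to the point x, -y, -z); pixel columns grow to the right and rows downward; lengths in m; the calibration is good to about 2 mm. A picture is of the moment at which its call begins.
- robot.job_done(): hands the job in; it is judged then, once.
Trained networks look in a picture, given as the dict that the camera call returned (one of the last four; its "shot" number tells which), for a name from the list of things; names that differ only in an ending like _2 or _b are one class to them, and where a whole thing is asked for, a point or a joint stands for the part that bears it (a point fixed in the world has none). Each returns a list of dicts, best first, with "confidence" (0 to 1); they miss things now and then, are a little off and sometimes report something else, mostly with a low value. They report only what shows in the picture. A call takes as long as a camera call. They do not tell look-alikes from the thing itself.
- robot.boxes_of(query, picture): "position" ([x, y, z] in m, in the coordinates of the camera as it stood for that picture, good to about 4 mm: the middle of the surface that is visible of it).
- robot.landmark_of(query, picture): "position" ([x, y, z] in m, in the coordinates of the camera as it stood for that picture, good to about 4 mm: a listed point, or the origin of a listed thing).
The state is a dict: "clock": time; "joint_pos": joint angles; "dq": joint speeds; "joint_torque": joint torques, N m; "tool_pos": TCP position; "orientation": TCP orientation; "force": force on the tool from outside, world axes, zero at the start; "wrist_torque": the same for the moment, N m; "opening": opening from 0.0 (shut) to 1.0 (fully open); "grip_force": force on a finger pad.
Only numpy, scipy, OpenCV 4.12 (cv2) and the standard library are available. Lean on these libraries where they do the work, as an engineer would, in place of code of your own. Each camera call takes 0.05 s, during which the arm holds its last target. There are 200 camera calls.

## Working session

There is one attempt and no reset: what is moved stays moved. The work goes in short steps, Python scripts to look and compute and a tool call to move; the robot and the scene stay as the last step left them, time stands still between calls to the robot, and variables do not carry over. Pictures are saved under pics/ and viewed, at most 14 in all, crops included, and the job is handed in when it is done.

Besides the shell and the picture viewer there is one more tool, called after "Request:" in YAML: its name, and indented under it one key for each argument. servo_tool: Moves the arm, as the interface text tells. Its arguments: {"type":"object","properties":{"steps":{"type":"array"},"grip_force":{"type":"number"}},"required":["steps"]}

```bash
mkdir -p pics; cat > h.py <<'E'
from rig import robot
import numpy as np, cv2
def world(p,cam): return (cam["T"]@np.r_[p,1])[:3]
def cloud(cam):
    d=cam["depth"];K=cam["camera_matrix"];v,u=np.mgrid[:d.shape[0],:d.shape[1]]
    P=np.stack([(u-K[0,2])/K[0,0]*d,-(v-K[1,2])/K[1,1]*d,-d,np.ones_like(d)],-1)
    W=(P@cam["T"].T)[...,:3]; W[d==0]=np.nan; return W
E
python3 - <<'E'
from h import *
print(robot.state(), robot.tcp_to_grasp)
for n in ["scene","side"]:
    c=robot.camera(n); cv2.imwrite(f"pics/{n}0.png",c["img"]); np.savez(f"{n}0.npz",**{k:c[k] for k in("img","depth","camera_matrix","T")})
    print(n,c["T"].round(3).tolist(),c["camera_matrix"].round(1).tolist(), [k for k in c])
    for q in "tray mat light_box teal_dish amber_bottle dropper_bottle red_jar white_dish blue_dish".split():
        for f in (robot.landmark_of,):
            print(q,[(world(r["position"],c).round(3).tolist(),round(r["confidence"],2)) for r in f(q,c)][:4])
E
```

```text
{'clock': 0.0, 'joint_pos': array([-73.72704398,  36.05794725,   2.20104631,  86.99614667,
        -1.5467768 ,  57.08483451,  -1.14570095]), 'dq': array([-0.14656796, -0.00645932, -0.00703779, -0.05511508,  0.05694048,
        0.05000336, -0.00190035]), 'joint_torque': array([-1.10970907e-04, -5.63406944e+01,  1.22587480e+00, -1.93434620e+01,
        1.09184714e-02,  1.03616720e-02,  6.52603134e-06]), 'tool_pos': array([0.22251447, 0.61005456, 0.23039875]), 'orientation': array([-1.79890704e+02,  6.90181471e-04,  1.59958535e+02]), 'force': array([ 0.59768808,  0.18986501, -0.2418973 ]), 'wrist_torque': array([ 0.03073486, -0.00900077,  0.0329902 ]), 'grip_force': 0.0, 'opening': 1.0004524369118588} 0.0187
scene [[0.895, 0.167, -0.414, 0.232], [-0.446, 0.377, -0.812, -0.709], [0.02, 0.911, 0.411, 0.387], [0.0, 0.0, 0.0, 1.0]] [[383.9, 0.0, 271.6], [0.0, 383.9, 209.2], [0.0, 0.0, 1.0]] ['img', 'depth', 'camera_matrix', 'T', 'shot']
tray [([0.59, 0.009, 0.005], 0.73)]
mat [([0.502, 0.29, 0.004], 0.69)]
light_box [([0.487, -0.283, 0.002], 0.67)]
teal_dish [([0.618, 0.018, 0.003], 0.76),
[... 341 characters left out ...]
[([0.713, 0.238, 0.001], 0.75)]
side [[-0.992, 0.033, -0.12, 0.476], [-0.123, -0.396, 0.91, 0.863], [-0.018, 0.918, 0.397, 0.429], [0.0, 0.0, 0.0, 1.0]] [[383.9, 0.0, 277.9], [0.0, 383.9, 205.8], [0.0, 0.0, 1.0]] ['img', 'depth', 'camera_matrix', 'T', 'shot']
tray [([0.588, 0.01, 0.001], 0.91)]
mat [([0.498, 0.287, -0.003], 0.6)]
light_box [([0.486, -0.282, 0.001], 0.72)]
teal_dish [([0.619, 0.018, 0.001], 0.53)]
amber_bottle [([0.612, -0.066, 0.001], 0.85)]
dropper_bottle [([0.587, 0.087, -0.001], 0.95), ([0.41, -0.002, 0.001], 0.87), ([0.763, 0.093, 0.004], 0.85), ([0.484, -0.285, -0.0], 0.16)]
red_jar [([0.545, 0.006, 0.002], 0.67)]
white_dish [([0.711, -0.232, 0.003], 0.72)]
blue_dish []
```

View pics/scene0.png

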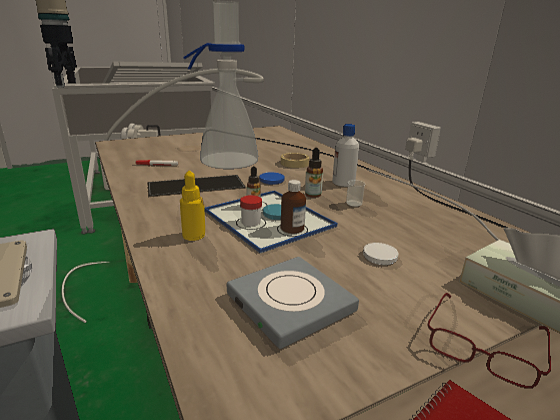

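View pics/side0.png

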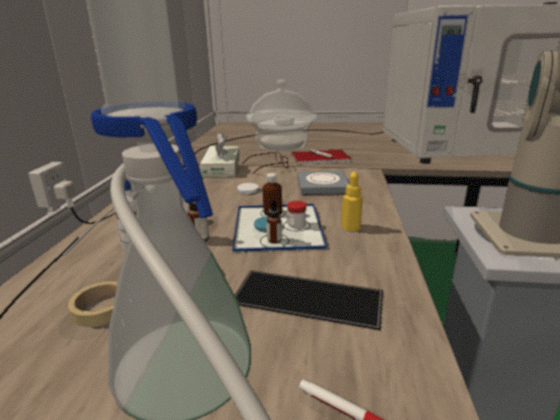

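```bash
cat > fit.py <<'E'
from h import *
def circ(W,x,y,r,z0,z1):
    m=(np.hypot(W[...,0]-x,W[...,1]-y)<r)&(W[...,2]>z0)&(W[...,2]<z1)
    P=W[m]; 
    if len(P)<8: return None
    (cx,cy),rr=cv2.minEnclosingCircle(P[:,:2].astype(np.float32))
    return (round(cx,4),round(cy,4),round(rr,4),len(P),round(float(np.median(P[:,2])),4),P[:,:2].mean(0).round(4).tolist())
E
python3 - <<'E'
from fit import *
for n in ["scene","side"]:
    c=np.load(n+"0.npz"); W=cloud(c)
    print(n)
    for q,x,y,r,a,b in [("amber cap",.613,-.063,.03,.104,.116),("amber shoulder",.613,-.063,.04,.085,.097),("jar lid",.543,.005,.035,.053,.063),("drop588",.588,.088,.03,.055,.15),("drop588 bulbtop",.588,.088,.03,.095,.15),("drop588 shoulder",.588,.088,.03,.055,.064),("drop 41",.41,0,.03,.055,.064),("d41top",.41,0,.03,.09,.16),("drop764",.764,.095,.03,.055,.064),("d764top",.764,.095,.03,.09,.16),("teal",.618,.018,.045,.012,.02),("box",.486,-.283,.13,.024,.033)]:
        print(q,circ(W,x,y,r,a,b))
    for x,y in [(.588,.088),(.41,0),(.764,.095)]:
        m=(np.hypot(W[...,0]-x,W[...,1]-y)<.035); print(W[m][:,2].max())
E
```

```text
scene
amber cap (0.614, -0.0617, 0.013, 86, 0.1109, [0.6116, -0.0653])
amber shoulder (0.6121, -0.0639, 0.0186, 102, 0.0882, [0.6092, -0.0694])
jar lid (0.5435, 0.0018, 0.0244, 203, 0.0602, [0.541, -0.0032])
drop588 (0.586, 0.0851, 0.015, 185, 0.0733, [0.5853, 0.0824])
drop588 bulbtop (0.588, 0.087, 0.0061, 20, 0.099, [0.587, 0.0865])
drop588 shoulder (0.586, 0.0851, 0.015, 54, 0.0603, [0.5835, 0.0799])
drop 41 (0.4105, -0.0055, 0.025, 98, 0.0594, [0.4067, -0.0196])
d41top (0.4102, -0.0032, 0.0172, 365, 0.1094, [0.4084, -0.0094])
drop764 (0.7611, 0.0883, 0.0214, 59, 0.06, [0.7558, 0.08])
d764top (0.7635, 0.0934, 0.0155, 135, 0.1044, [0.7614, 0.0893])
teal (0.612, 0.0198, 0.0332, 200, 0.0162, [0.6062, 0.0187])
box (0.4845, -0.2859, 0.1032, 5831, 0.0283, [0.4794, -0.2954])
0.10559448444157316
0.1438448377702194
0.13114792637920042
side
amber cap (0.6146, -0.0577, 0.0129, 61, 0.112, [0.6145, -0.0536])
amber shoulder (0.6149, -0.0578, 0.0232, 90, 0.0891, [0.6133, -0.0502])
jar lid (0.5464, 0.0058, 0.0252, 104, 0.0604, [0.5448, 0.017])
drop588 (0.5887, 0.0936, 0.0172, 239, 0.0742, [0.5884, 0.0981])
drop588 bulbtop (0.5897, 0.0955, 0.006, 32, 0.1019, [0.5893, 0.0944])
drop588 shoulder (0.5887, 0.0936, 0.0172, 59, 0.0594, [0.5869, 0.1016])
drop 41 (0.4132, 0.0035, 0.0241, 74, 0.0595, [0.4138, 0.0188])
d41top (0.4119, 0.0035, 0.018, 276, 0.1118, [0.4123, 0.0097])
drop764 (0.7606, 0.1027, 0.0185, 58, 0.0594, [0.7572, 0.1117])
d764top (0.7715, 0.105, 0.0138, 39, 0.0959, [0.7686, 0.1088])
teal (0.6193, 0.0213, 0.0334, 115, 0.0191, [0.6306, 0.0276])
box (0.4886, -0.2833, 0.1028, 826, 0.0308, [0.4877, -0.27])
0.10710453386294316
0.14732808236115996
0.10255788536351668
```

The scene picture shows the small brown dropper at (253,187) in the tray, the jar at (250,212), the amber bottle at (293,210) and the teal dish between them at (274,211). The look-alikes are the yellow dropper at (193,207) and the larger brown one at (315,172). The mat is at (195,185) and the light box at (291,297). The side picture shows the same layout, with the flask at (180,300) in the foreground near the mat, so I'll measure that next.

```bash
python3 - <<'E'
from h import *
H=np.full((24,20),-1.0)
for n in ["scene","side"]:
    c=np.load(n+"0.npz"); W=cloud(c); I=c["img"]
    m=(W[...,2]>.024)&(W[...,2]<.034)&(np.hypot(W[...,0]-.486,W[...,1]+.284)<.12)
    r=cv2.minAreaRect(W[m][:,:2].astype(np.float32)); print(n,"box",r)
    # window ring: whitish/bright pixels
    w=m&(I.min(-1)>190); r=cv2.minEnclosingCircle(W[w][:,:2].astype(np.float32)); print("window",r,w.sum())
    m=(abs(W[...,2]-.003)<.008)&(I.max(-1)<60)&(abs(W[...,0]-.5)<.17)&(abs(W[...,1]-.29)<.1)
    k=cv2.morphologyEx(m.astype(np.uint8),cv2.MORPH_OPEN,np.ones((3,3)))>0
    r=cv2.minAreaRect(W[k][:,:2].astype(np.float32)); print("mat",r,k.sum())
    # blue lip
    b=I.astype(int); m=(b[...,0]-b[...,2]>40)&(abs(W[...,2]-.006)<.01)&(abs(W[...,0]-.59)<.14)&(abs(W[...,1]-.01)<.15)
    k=m; r=cv2.minAreaRect(W[k][:,:2].astype(np.float32)); print("tray",r,k.sum())
    ok=np.isfinite(W[...,0])&(W[...,2]<.7)
    for x,y,z in W[ok]:
        i=int((x-.1)//.04); j=int((y+.4)//.06)
        if 0<=i<24 and 0<=j<20: H[i,j]=max(H[i,j],z)
print("cols y",[round(-.37+.06*j,2) for j in range(20)])
for i in range(24): print(round(.12+.04*i,2),' '.join(f"{int(h*100):3d}" for h in H[i]))
E
```

```text
scene box ((0.48512712121009827, -0.2849588394165039), (0.15069258213043213, 0.15175263583660126), 8.48296070098877)
window ((0.48500165343284607, -0.2839554250240326), 0.04013320803642273) 16
mat ((0.5016350150108337, 0.2886100113391876), (0.10993535071611404, 0.2500551640987396), 80.98480987548828) 979
tray ((0.5911344289779663, 0.010915607213973999), (0.2094574123620987, 0.24042955040931702), 9.567014694213867) 263
side box ((0.4865555763244629, -0.2803042531013489), (0.14901408553123474, 0.15430912375450134), 8.075519561767578)
window ((0.4758840799331665, -0.2835543751716614), 0.036348652094602585) 35
mat ((0.5026816129684448, 0.2937047481536865), (0.10584453493356705, 0.24948750436306), 81.04459381103516) 4675
tray ((0.5791523456573486, 0.08559238910675049), (0.20678576827049255, 0.09616698324680328), 9.194995880126953) 70
cols y [-0.37, -0.31, -0.25, -0.19, -0.13, -0.07, -0.01, 0.05, 0.11, 0.17, 0.23, 0.29, 0.35, 0.41, 0.47, 0.53, 0.59, 0.65, 0.71, 0.77]
0.12 -100 -100 -100   0   0   1   1   1   1   0 -100 -74 -73 -73 -73 -73 -73 -74 -74 -73
0.16 -100 -100 -100   0   0   0   0
[... 1254 characters left out ...]
0 -100 -100
0.76   0   0   1   1   0   0   0   9  13   0   1   1  27  10  11  10   0 -100 -100 -100
0.8   5   0   0   0   0   0   6   6   9   0   0   0   2   0   0   0   0 -100 -100 -100
0.84  11   1   0   0   0   0   6   6   0   0   0   2   2   2   0   0   0   0 -100 -100
0.88   5   5   0   0   0   0   0   0  16  16   0   2   2   2   0   0   0   0   0   0
0.92   5   0   0   0   0   0   0   0  17  16   0   0   2   2   0   0   0   0   0   0
0.96 -100   0   0   0   0   0   0   0   0   0   0   0   0   0   0   0   0   0   0   0
1.0 -100   0   1   1   0   0   0   0   0   0   0   0   0   1   0   0   0   0   0   0
1.04 -100   0   0   1   1   1   1   1   1   1   1   1   1   0   0   0   0   0   0   0
```

Request:
servo_tool:
  steps: [0.022,-0.031,0,0.035,0,0.044,-0.062,0,0.07,0,0.066,-0.093,0,0.105,0,0.088,-0.124,0,0.14,0,0.11,-0.155,0,0.175,0,0.132,-0.186,0,0.21,0,0.154,-0.217,0,0.245,0,0.176,-0.248,0,0.28,0,0.198,-0.279,0,0.315,0,0.22,-0.31,0,0.35,0]
  grip_force: 30

```text
clock: 1.83
tool_pos: [0.4437, 0.2991, 0.2316]
orientation: [180.0, 0.0, -179.9]
force: [0.7, 0.3, 0.2]
opening: 0.997
grip_force: 0.0
```

Request:
servo_tool:
  steps: [0.02,-0.03,0,0,0,0.04,-0.06,0,0,0,0.06,-0.09,0,0,0,0.08,-0.12,0,0,0,0.1,-0.15,0,0,0,0.12,-0.18,-0.01,0,0,0.144,-0.209,-0.02,0,0,0.144,-0.209,-0.03,0,0,0.144,-0.209,-0.03,0,0,0.144,-0.209,-0.03,0,0]

```text
clock: 2.67
tool_pos: [0.5861, 0.0919, 0.2007]
orientation: [180.0, -0.1, 180.0]
force: [0.7, 0.2, -0.4]
opening: 1.0
grip_force: 0.0
```

```bash
cat > look.py <<'E'
import sys
from fit import *
def look(tag,save=True):
    c=robot.camera("wrist"); 
    if save: cv2.imwrite(f"pics/{tag}.png",c["img"])
    s=robot.state(); print("t",round(s["clock"],2),"tcp",s["tool_pos"].round(4),"open",round(s["opening"],3))
    return c,cloud(c)
E
python3 - <<'E'
from look import *
c,W=look("w1")
print(c["T"].round(3).tolist())
for q,x,y,r,a,b in [("bulb",.588,.09,.03,.09,.12),("shoulder",.588,.09,.035,.055,.07),("amber cap",.613,-.063,.03,.104,.12),("amber shoulder",.613,-.063,.04,.08,.1),("jar lid",.543,.005,.035,.053,.065),("teal",.618,.018,.045,.012,.022)]: print(q,circ(W,x,y,r,a,b))
for q in ["dropper_bottle","tray","teal_dish","red_jar","amber_bottle"]:
    print(q,[(world(r["position"],c).round(3).tolist(),round(r["confidence"],2)) for r in robot.landmark_of(q,c)][:3])
E
```

```text
t 2.72 tcp [0.5862 0.0929 0.2014] open 0.999
[[-0.0, -0.966, -0.259, 0.52], [1.0, -0.0, -0.001, 0.091], [0.001, -0.259, 0.966, 0.344], [0.0, 0.0, 0.0, 1.0]]
bulb (0.5899, 0.0897, 0.0075, 320, 0.1012, [0.5882, 0.09])
shoulder (0.5891, 0.0895, 0.0169, 444, 0.0631, [0.5827, 0.0899])
amber cap (0.6151, -0.0598, 0.0132, 1144, 0.1126, [0.6137, -0.0581])
amber shoulder (0.6144, -0.0602, 0.0244, 1930, 0.0855, [0.6096, -0.0533])
jar lid (0.5453, 0.0042, 0.0242, 2883, 0.0611, [0.5446, 0.0051])
teal (0.6176, 0.0193, 0.0333, 3447, 0.017, [0.6164, 0.0197])
dropper_bottle [([0.59, 0.091, 0.005], 0.89), ([0.764, 0.099, 0.003], 0.84)]
tray [([0.596, 0.009, 0.001], 0.98)]
teal_dish [([0.615, 0.023, 0.002], 0.66)]
red_jar [([0.544, 0.002, 0.003], 0.56)]
amber_bottle [([0.613, -0.061, -0.003], 0.77)]
```

View pics/w1.png

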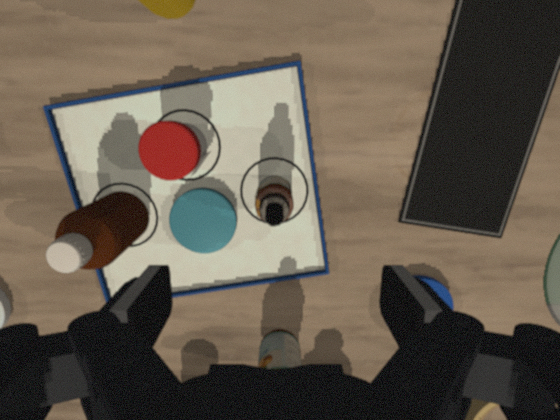

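The wrist view confirms it: the dropper at (273,205) stands on its ring, with the jar at (170,150), the teal dish at (203,220), the amber bottle at (100,230) and the mat at upper right (490,110). Grasping the dropper.

Request:
servo_tool:
  steps: [0.002,-0.0025,-0.03,0,0,0.002,-0.0025,-0.06,0,0,0.002,-0.0025,-0.09,0,0,0.002,-0.0025,-0.12,0,0,0.002,-0.0025,-0.15,0,0,0.002,-0.0025,-0.163,0,0,0.002,-0.0025,-0.163,0,0,0.002,-0.0025,-0.163,0,0.5,0.002,-0.0025,-0.163,0,1,0.002,-0.0025,-0.163,0,1]
  grip_force: 30

```text
clock: 3.8
tool_pos: [0.5903, 0.0895, 0.0403]
orientation: [180.0, 0.2, -180.0]
force: [-0.1, 0.5, -0.5]
opening: 0.608
grip_force: 0.0
```

Request:
servo_tool:
  steps: [0,0,0,0,1,0,0,0,0,1,0,0,0,0,1,0,0,0,0,1,0,0,0.01,0,1,0,0,0.03,0,1,0,0,0.06,0,1,0,0,0.09,0,1,0,0,0.12,0,1,0,0,0.13,0,1]

```text
clock: 4.63
tool_pos: [0.5911, 0.0895, 0.1734]
orientation: [179.9, 0.4, 180.0]
force: [1.1, 0.1, -0.4]
opening: 0.36
grip_force: 30.4
```

Request:
servo_tool:
  steps: [-0.003,0.02,0,0,1,-0.008,0.055,0,0,1,-0.013,0.09,0,0,1,-0.018,0.125,0,0,1,-0.023,0.16,0,0,1,-0.028,0.1915,-0.01,0,1,-0.028,0.1915,-0.04,0,1,-0.028,0.1915,-0.07,0,1,-0.028,0.1915,-0.09,0,1,-0.028,0.1915,-0.11,0,1]

```text
clock: 5.47
tool_pos: [0.5597, 0.2804, 0.0567]
orientation: [-179.9, -0.1, -180.0]
force: [-0.1, 0.2, 0.2]
opening: 0.367
grip_force: 30.4
```

Request:
servo_tool:
  steps: [0,0,-0.01,0,1,0,0,-0.015,0,1,0,0,-0.018,0,1,0,0,-0.019,0,1,0,0,-0.019,0,1,0,0,-0.019,0,1,0,0,-0.019,0,0.5,0,0,-0.019,0,0.3,0,0,-0.019,0,0,0,0,-0.019,0,0]

```text
clock: 6.3
tool_pos: [0.5609, 0.2808, 0.0396]
orientation: [180.0, 0.0, -180.0]
force: [0.8, 0.1, -0.5]
opening: 0.899
grip_force: 0.0
```

Request:
servo_tool:
  steps: [0,0,0,0,0,0,0,0,0,0,0,0,0.02,0,0,0,0,0.05,0,0,0,0,0.08,0,0,0,0,0.11,0,0,0,0,0.14,0,0,0,0,0.16,0,0,0,0,0.163,0,0,0,0,0.163,0,0]

```text
clock: 7.13
tool_pos: [0.5616, 0.2811, 0.204]
orientation: [179.9, 0.2, -180.0]
force: [-0.6, 0.1, -0.3]
opening: 1.0
grip_force: 0.0
```

```bash
python3 - <<'E'
from look import *
c,W=look("w2")
for q,x,y,r,a,b in [("bulb",.561,.281,.04,.09,.12),("shoulder",.561,.281,.04,.055,.07)]: print(q,circ(W,x,y,r,a,b))
m=(abs(W[...,2]-.003)<.01)&(c["img"].max(-1)<60)&(abs(W[...,0]-.5)<.17)&(abs(W[...,1]-.29)<.1)
print(cv2.minAreaRect(W[m][:,:2].astype(np.float32)))
E
```

```text
t 7.18 tcp [0.5606 0.2806 0.2023] open 0.998
bulb (0.5613, 0.2816, 0.0073, 315, 0.1012, [0.5599, 0.2817])
shoulder (0.5606, 0.2817, 0.0169, 425, 0.0632, [0.5545, 0.2814])
((0.5078912973403931, 0.2895243167877197), (0.10839800536632538, 0.24451559782028198), 81.0226821899414)
```

Request:
servo_tool:
  steps: [-0.002,-0.035,0,0,0,-0.004,-0.075,0,0,0,-0.006,-0.115,0,0,0,-0.009,-0.155,0,0,0,-0.012,-0.195,0,0,0,-0.014,-0.235,0,0,0,-0.016,-0.265,-0.01,0,0,-0.016,-0.2765,-0.03,0,0,-0.016,-0.2765,-0.06,0,0,-0.016,-0.2765,-0.09,0,0]

```text
clock: 8.02
tool_pos: [0.544, 0.0023, 0.1105]
orientation: [-180.0, -0.0, 179.8]
force: [0.3, 0.5, -0.5]
opening: 1.001
grip_force: 0.0
```

Request:
servo_tool:
  steps: [0,0,-0.03,0,0,0,0,-0.06,0,0,0,0,-0.075,0,0,0,0,-0.082,0,0,0,0,-0.082,0,0,0,0,-0.082,0,1,0,0,-0.082,0,1,0,0,-0.082,0,1,0,0,-0.082,0,1,0,0,-0.082,0,1]

```text
clock: 8.85
tool_pos: [0.5457, 0.0041, 0.0317]
orientation: [-180.0, 0.1, -180.0]
force: [-0.4, -0.3, 5.9]
opening: 0.543
grip_force: 30.6
```

Request:
servo_tool:
  steps: [0,0,0,0,1,0,0,0.005,0,1,0,0,0.02,0,1,0,0,0.05,0,1,0,0,0.08,0,1,0,0,0.11,0,1,0,0,0.13,0,1,0,0,0.14,0,1,0,0,0.14,0,1,0,0,0.14,0,1]

```text
clock: 9.68
tool_pos: [0.5444, 0.0042, 0.1701]
orientation: [180.0, -0.0, -180.0]
force: [-0.3, -0.6, -1.3]
opening: 0.54
grip_force: 31.1
```

Request:
servo_tool:
  steps: [-0.006,0.03,0,0,1,-0.013,0.065,0,0,1,-0.021,0.103,0,0,1,-0.029,0.141,0,0,1,-0.037,0.18,0,0,1,-0.044,0.218,0,0,1,-0.051,0.255,0,0,1,-0.058,0.28,-0.01,0,1,-0.058,0.2875,-0.03,0,1,-0.058,0.2875,-0.06,0,1]

```text
clock: 10.52
tool_pos: [0.4859, 0.2965, 0.1096]
orientation: [179.8, 0.1, -179.6]
force: [0.2, -0.3, -0.9]
opening: 0.541
grip_force: 31.2
```

Request:
servo_tool:
  steps: [0,0,-0.03,0,1,0,0,-0.055,0,1,0,0,-0.07,0,1,0,0,-0.076,0,1,0,0,-0.079,0,1,0,0,-0.079,0,1,0,0,-0.079,0,1,0,0,-0.079,0,0.35,0,0,-0.079,0,0.2,0,0,-0.079,0,0]

```text
clock: 11.35
tool_pos: [0.4865, 0.2914, 0.0306]
orientation: [-180.0, -0.0, -180.0]
force: [-0.3, -0.9, 0.5]
opening: 0.908
grip_force: 0.0
```

Request:
servo_tool:
  steps: [0,0,0,0,0,0,0,0,0,0,0,0,0,0,0,0,0,0.02,0,0,0,0,0.05,0,0,0,0,0.08,0,0,0,0,0.11,0,0,0,0,0.15,0,0,0,0,0.17,0,0,0,0,0.17,0,0]

```text
clock: 12.18
tool_pos: [0.4896, 0.2934, 0.2064]
orientation: [179.7, 0.5, 180.0]
force: [0.4, 0.4, 0.4]
opening: 1.001
grip_force: 0.0
```

```bash
python3 - <<'E'
from look import *
c,W=look("w3")
for q,x,y,r,a,b in [("jar",.487,.292,.04,.05,.07),("bulb",.561,.281,.035,.09,.12),("shoulder",.561,.281,.035,.055,.07)]: print(q,circ(W,x,y,r,a,b))
E
```

```text
t 12.23 tcp [0.4882 0.2925 0.2039] open 1.002
jar (0.484, 0.2899, 0.024, 2515, 0.0611, [0.4829, 0.2899])
bulb (0.5607, 0.2818, 0.0073, 297, 0.1006, [0.5587, 0.282])
shoulder (0.5605, 0.2818, 0.0174, 450, 0.063, [0.5525, 0.2821])
```

Request:
servo_tool:
  steps: [0.013,-0.036,0,0,0,0.026,-0.073,0,0,0,0.04,-0.11,0,0,0,0.053,-0.147,0,0,0,0.067,-0.184,0,0,0,0.08,-0.221,0,0,0,0.094,-0.258,0,0,0,0.107,-0.295,0,0,0,0.12,-0.332,0,0,0,0.1275,-0.352,0,0,0]

```text
clock: 13.07
tool_pos: [0.614, -0.0668, 0.1994]
orientation: [-179.8, -0.1, 179.7]
force: [-0.5, -0.8, 0.5]
opening: 1.0
grip_force: 0.0
```

Request:
servo_tool:
  steps: [0,0,0,0,0,0,0,-0.03,0,0,0,0,-0.065,0,0,0,0,-0.1,0,0,0,0,-0.13,0,0,0,0,-0.147,0,0,0,0,-0.153,0,0,0,0,-0.153,0,0,0,0,-0.153,0,1,0,0,-0.153,0,1]
  grip_force: 40

```text
clock: 13.9
tool_pos: [0.6152, -0.0601, 0.0495]
orientation: [-180.0, 0.1, -180.0]
force: [0.0, -0.8, 0.1]
opening: 0.748
grip_force: 0.0
```

Request:
servo_tool:
  steps: [0,0,0,0,1,0,0,0,0,1,0,0,0,0,1,0,0,0.005,0,1,0,0,0.02,0,1,0,0,0.05,0,1,0,0,0.08,0,1,0,0,0.11,0,1,0,0,0.13,0,1,0,0,0.13,0,1]

```text
clock: 14.73
tool_pos: [0.6172, -0.0606, 0.1836]
orientation: [-180.0, 0.5, 180.0]
force: [0.9, 0.4, -1.7]
opening: 0.59
grip_force: 42.2
```

Request:
servo_tool:
  steps: [-0.01,0.018,0,0,1,-0.028,0.05,0,0,1,-0.046,0.083,0,0,1,-0.064,0.116,0,0,1,-0.082,0.149,0,0,1,-0.1,0.182,0,0,1,-0.118,0.215,0,0,1,-0.136,0.248,0,0,1,-0.154,0.28,0,0,1,-0.172,0.312,0,0,1]

```text
clock: 15.57
tool_pos: [0.4405, 0.2527, 0.1778]
orientation: [-180.0, -0.1, -180.0]
force: [1.2, 0.4, -1.0]
opening: 0.594
grip_force: 42.2
```

Request:
servo_tool:
  steps: [-0.017,0.03,0,0,1,-0.0295,0.048,0,0,1,-0.0295,0.052,-0.02,0,1,-0.0295,0.052,-0.05,0,1,-0.0295,0.052,-0.08,0,1,-0.0295,0.052,-0.105,0,1,-0.0295,0.052,-0.12,0,1,-0.0295,0.052,-0.126,0,1,-0.0295,0.052,-0.129,0,1,-0.0295,0.052,-0.129,0,1]

```text
clock: 16.4
tool_pos: [0.4112, 0.3019, 0.0501]
orientation: [-179.8, -0.2, 180.0]
force: [-3.5, -3.6, 6.8]
opening: 0.592
grip_force: 42.6
```

Request:
servo_tool:
  steps: [0,0,0,0,1,0,0,0,0,0.35,0,0,0,0,0.25,0,0,0,0,0,0,0,0,0,0,0,0,0,0,0,0,0,0.03,0,0,0,0,0.07,0,0,0,0,0.11,0,0,0,0,0.15,0,0]

```text
clock: 17.23
tool_pos: [0.4123, 0.3034, 0.2008]
orientation: [-180.0, -0.0, -180.0]
force: [1.9, 0.6, -0.6]
opening: 1.0
grip_force: 0.0
```

```bash
python3 - <<'E'
from look import *
c,W=look("w4")
for q,x,y,r,a,b in [("cap",.413,.304,.035,.1,.12),("sh",.413,.304,.04,.083,.1),("jar",.4845,.29,.035,.05,.07),("shoulder",.561,.281,.035,.055,.07)]: print(q,circ(W,x,y,r,a,b))
E
```

```text
t 17.28 tcp [0.4162 0.3062 0.2082] open 0.994
cap (0.4115, 0.302, 0.0133, 1114, 0.1127, [0.4099, 0.3019])
sh (0.4112, 0.3013, 0.0235, 1402, 0.0859, [0.4045, 0.3004])
jar (0.4838, 0.2902, 0.0245, 2259, 0.0611, [0.4815, 0.2901])
shoulder (0.5598, 0.2818, 0.0168, 506, 0.0627, [0.5518, 0.2828])
```

View pics/w4.png

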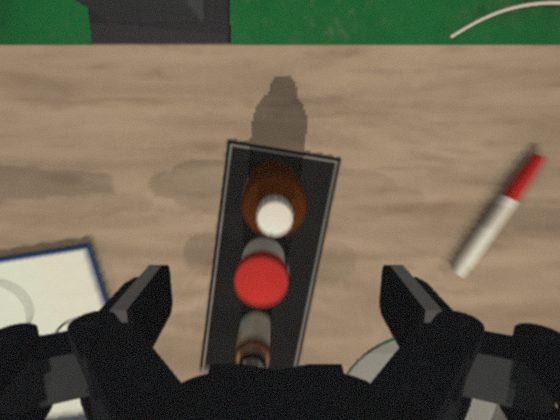

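Wrist view: amber bottle (275,205), jar (261,278) and dropper (253,350) all stand upright in a row on the mat. The teal dish is next.

Request:
servo_tool:
  steps: [0.023,-0.032,0,0,0,0.046,-0.064,0,0,0,0.069,-0.096,0,0,0,0.092,-0.128,0,0,0,0.115,-0.16,0,0,0,0.138,-0.192,0,0,0,0.161,-0.224,0,0,0,0.184,-0.256,0,0,0,0.2047,-0.2847,0,0,0,0.2047,-0.2847,0,0,0]

```text
clock: 18.12
tool_pos: [0.6213, 0.009, 0.1991]
orientation: [-179.7, 0.2, 179.4]
force: [0.5, -2.0, -0.1]
opening: 1.0
grip_force: 0.0
```

Request:
servo_tool:
  steps: [0,0,-0.03,0,0,0,0,-0.06,0,0,0,0,-0.09,0,0,0,0,-0.09,0,0,0,0,-0.09,0,0,0,0,-0.09,0,0,0,0,-0.09,0,0,0,0,-0.09,0,0,0,0,-0.09,0,0,0,0,-0.09,0,0]

```text
clock: 18.95
tool_pos: [0.618, 0.019, 0.1104]
orientation: [180.0, 0.1, -180.0]
force: [0.3, 0.1, -0.1]
opening: 0.999
grip_force: 0.0
```

```bash
python3 - <<'E'
from look import *
c,W=look("w5")
print(circ(W,.6177,.0193,.045,.012,.022))
I=c["img"].astype(int); t=(I[...,0]-I[...,2]>40)&(I[...,1]-I[...,2]>30)&(W[...,2]<.025)&(np.hypot(W[...,0]-.6177,W[...,1]-.0193)<.05)
print(cv2.minEnclosingCircle(W[t][:,:2].astype(np.float32)),t.sum())
s=robot.state(); print(s["force"])
f=(W[...,2]>.05); print("finger lowest depth pts", np.nanmin(np.where(f,W[...,2],np.nan)))
E
```

```text
t 19.0 tcp [0.6178 0.019  0.1101] open 0.997
(0.6176, 0.0191, 0.0332, 6603, 0.017, [0.6163, 0.0191])
((0.617291271686554, 0.018997162580490112), 0.031734026968479156) 1621
[-0.65216878 -0.37633264 -0.24946613]
finger lowest depth pts 0.12291533468366189
```

View pics/w5.png

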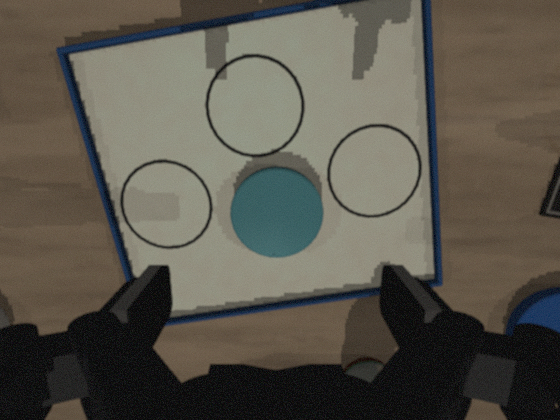

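The dish is centred at (277,212), measured at (0.6176, 0.0191), with the three rings empty. I'll descend and grip it.

Request:
servo_tool:
  steps: [0,0,-0.03,0,0,0,0,-0.06,0,0,0,0,-0.085,0,0,0,0,-0.1,0,0,0,0,-0.107,0,0,0,0,-0.11,0,0,0,0,-0.11,0,0,0,0,-0.11,0,0,0,0,-0.11,0,0.15,0,0,-0.11,0,1]
  grip_force: 25

```text
clock: 19.83
tool_pos: [0.6184, 0.019, 0.0007]
orientation: [180.0, 0.1, -180.0]
force: [-3.4, -0.6, 21.5]
opening: 0.754
grip_force: 23.3
```

Request:
servo_tool:
  steps: [0,0,0,0,1,0,0,0,0,1,0,0,0,0,1,0,0,0,0,1,0,0,0.005,0,1,0,0,0.015,0,1,0,0,0.035,0,1,0,0,0.06,0,1,0,0,0.08,0,1,0,0,0.09,0,1]

```text
clock: 20.67
tool_pos: [0.6192, 0.019, 0.0929]
orientation: [180.0, 0.3, -180.0]
force: [0.4, 0.2, 0.2]
opening: 0.751
grip_force: 27.8
```

```bash
python3 - <<'E'
from look import *
c,W=look("w6")
s=robot.state();t=s["tool_pos"]; print(s["grip_force"],s["force"].round(1))
I=c["img"].astype(int); m=(I[...,0]-I[...,2]>30)&(I[...,1]-I[...,2]>20)&(W[...,2]>.06)&(np.hypot(W[...,0]-t[0],W[...,1]-t[1])<.06)
P=W[m]; print(cv2.minEnclosingCircle(P[:,:2].astype(np.float32)),len(P),np.median(P[:,2]))
A=np.c_[P[:,:2],np.ones(len(P))]; print(np.linalg.lstsq(A,P[:,2],rcond=None)[0])
E
```

```text
t 20.72 tcp [0.6199 0.019  0.0937] open 0.749
27.778709942358546 [0.3 0.  1.2]
((0.6182215213775635, 0.01841466687619686), 0.033059313893318176) 18029 0.10891763251251532
[-0.00029523  0.00116982  0.10907386]
```

Request:
servo_tool:
  steps: [-0.01,-0.02,0.02,0,1,-0.025,-0.055,0.04,0,1,-0.04,-0.09,0.06,0,1,-0.055,-0.125,0.06,0,1,-0.07,-0.16,0.06,0,1,-0.085,-0.195,0.06,0,1,-0.1,-0.23,0.06,0,1,-0.115,-0.265,0.06,0,1,-0.127,-0.292,0.06,0,1,-0.1317,-0.3025,0.06,0,1]

```text
clock: 21.55
tool_pos: [0.4821, -0.2891, 0.1488]
orientation: [-179.9, -0.1, 179.6]
force: [-0.0, -0.8, -1.3]
opening: 0.755
grip_force: 28.0
```

Request:
servo_tool:
  steps: [0,0,0,0,1,0,0,0,0,1,0,0,0,0,1,0,0,0,0,1,0,0,0,0,1,0,0,0,0,1,0,0,0,0,1,0,0,0,0,1,0,0,0,0,1,0,0,0,0,1]

```text
clock: 22.38
tool_pos: [0.4858, -0.2835, 0.1493]
orientation: [-180.0, -0.0, -180.0]
force: [0.8, -0.1, -0.5]
opening: 0.748
grip_force: 28.0
```

```bash
python3 - <<'E'
from look import *
c,W=look("w7")
t=robot.state()["tool_pos"]
I=c["img"].astype(int); m=(I[...,0]-I[...,2]>30)&(I[...,1]-I[...,2]>20)&(W[...,2]>.1)&(np.hypot(W[...,0]-t[0],W[...,1]-t[1])<.06)
P=W[m]; print("dish",cv2.minEnclosingCircle(P[:,:2].astype(np.float32)),len(P),np.median(P[:,2]))
m=(W[...,2]>.02)&(W[...,2]<.036)&(np.hypot(W[...,0]-.486,W[...,1]+.284)<.12)
print("box",cv2.minAreaRect(W[m][:,:2].astype(np.float32)),np.median(W[m][:,2]))
w=m&(I.min(-1)>170); print("win",cv2.minEnclosingCircle(W[w][:,:2].astype(np.float32)),w.sum())
print([(world(r["position"],c).round(4).tolist(),round(r["confidence"],2)) for r in robot.landmark_of("light_box",c)])
E
```

```text
t 22.43 tcp [ 0.4857 -0.2835  0.1493] open 0.747
dish ((0.48756757378578186, -0.273311972618103), 0.043481092900037766) 18624 0.16533960365714673
box ((0.47701212763786316, -0.2855073809623718), (0.13687767088413239, 0.15050460398197174), 7.86121129989624) 0.02839181092727283
win ((0.48544856905937195, -0.28436118364334106), 0.05101441219449043) 2785
[([0.4894, -0.2845, 0.0043], 0.86)]
```

View pics/w7.png

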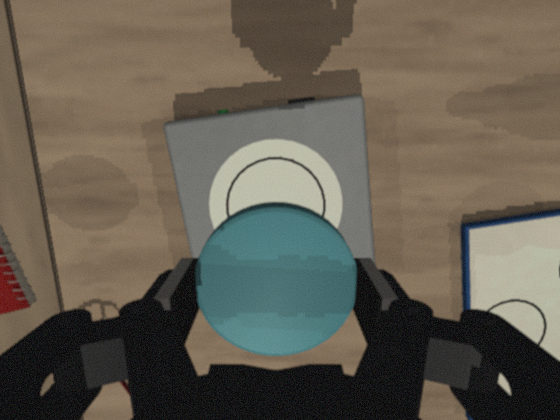

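The dish is held level at (277,280). The light box window and ring show behind it at (275,200), so the window centre is about (0.4855, -0.2845). Lowering it.

Request:
servo_tool:
  steps: [0,-0.001,-0.03,0,1,0,-0.001,-0.06,0,1,0,-0.001,-0.085,0,1,0,-0.001,-0.105,0,1,0,-0.001,-0.115,0,1,0,-0.001,-0.12,0,1,0,-0.001,-0.122,0,1,0,-0.001,-0.123,0,1,0,-0.001,-0.123,0,1,0,-0.001,-0.123,0,1]

```text
clock: 23.32
tool_pos: [0.4865, -0.285, 0.0274]
orientation: [-179.9, 0.1, -180.0]
force: [-0.5, 1.4, 0.3]
opening: 0.75
grip_force: 28.0
```

Request:
servo_tool:
  steps: [0,0,0,0,0.2,0,0,0,0,0.15,0,0,0,0,0.05,0,0,0,0,0,0,0,0,0,0,0,0,0.01,0,0,0,0,0.03,0,0,0,0,0.06,0,0,0,0,0.1,0,0,0,0,0.14,0,0]

```text
clock: 24.15
tool_pos: [0.4849, -0.2841, 0.1679]
orientation: [180.0, -0.1, -180.0]
force: [0.3, -1.0, -0.9]
opening: 0.996
grip_force: 0.0
```

```bash
python3 - <<'E'
from look import *
c,W=look("w8")
print("dish",circ(W,.4855,-.2845,.045,.038,.05))
I=c["img"]; m=(W[...,2]>.02)&(W[...,2]<.036)&(np.hypot(W[...,0]-.486,W[...,1]+.284)<.12)
print("box",cv2.minAreaRect(W[m][:,:2].astype(np.float32)))
w=m&(I.min(-1)>150); print("win",cv2.minEnclosingCircle(W[w][:,:2].astype(np.float32)),w.sum())
E
```

```text
t 24.2 tcp [ 0.4894 -0.2866  0.176 ] open 1.005
dish (0.4858, -0.2855, 0.0332, 5208, 0.042, [0.4846, -0.2853])
box ((0.4847734272480011, -0.2843082547187805), (0.15234117209911346, 0.15059009194374084), 8.301794052124023)
win ((0.48771190643310547, -0.28421059250831604), 0.05278034880757332) 4111
```

View pics/w8.png

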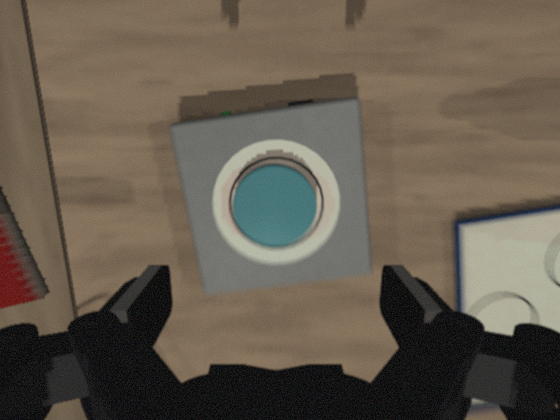

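Wrist view: the dish lies inside the ring at (276,205), centred on the window to within about 1.5 mm. Now back to the amber bottle, routed clear of the yellow bottle.

Request:
servo_tool:
  steps: [0.01,0.03,0.015,0,0,0.02,0.065,0.035,0,0,0.03,0.1,0.035,0,0,0.038,0.135,0.035,0,0,0.046,0.17,0.035,0,0,0.052,0.208,0.035,0,0,0.058,0.246,0.035,0,0,0.064,0.2845,0.035,0,0,0.056,0.32,0.035,0,0,0.045,0.355,0.035,0,0]

```text
clock: 25.03
tool_pos: [0.5313, 0.0727, 0.2019]
orientation: [180.0, 0.1, -180.0]
force: [-0.4, 0.3, 0.4]
opening: 0.997
grip_force: 0.0
```

Request:
servo_tool:
  steps: [-0.015,0.033,0,0,0,-0.03,0.066,0,0,0,-0.046,0.1,0,0,0,-0.062,0.134,0,0,0,-0.078,0.168,0,0,0,-0.094,0.2,0,0,0,-0.11,0.2255,0,0,0,-0.119,0.2315,0,0,0,-0.119,0.2315,0,0,0,-0.119,0.2315,-0.03,0,0]

```text
clock: 25.87
tool_pos: [0.4148, 0.3042, 0.1755]
orientation: [179.6, 0.5, -179.9]
force: [2.1, -0.1, -0.2]
opening: 1.0
grip_force: 0.0
```

Request:
servo_tool:
  steps: [0,0,-0.03,0,0,0,0,-0.06,0,0,0,0,-0.09,0,0,0,0,-0.11,0,0,0,0,-0.12,0,0,0,0,-0.123,0,0,0,0,-0.123,0,0,0,0,-0.123,0,1,0,0,-0.123,0,1,0,0,-0.123,0,1]
  grip_force: 40

```text
clock: 26.7
tool_pos: [0.4125, 0.3024, 0.0496]
orientation: [179.9, 0.1, 180.0]
force: [-1.9, -1.4, 3.9]
opening: 0.605
grip_force: 5.3
```

Request:
servo_tool:
  steps: [0,0,0,0,1,0,0,0,0,1,0,0,0.005,0,1,0,0,0.02,0,1,0,0,0.05,0,1,0,0,0.08,0,1,0,0,0.11,0,1,0,0,0.13,0,1,0.01,-0.018,0.13,0,1,0.028,-0.05,0.13,0,1]

```text
clock: 27.53
tool_pos: [0.4388, 0.2567, 0.1807]
orientation: [179.7, 0.2, -179.5]
force: [0.4, -0.4, -1.8]
opening: 0.595
grip_force: 42.2
```

Request:
servo_tool:
  steps: [0.018,-0.033,0,0,1,0.036,-0.066,0,0,1,0.055,-0.099,0,0,1,0.074,-0.132,0,0,1,0.093,-0.166,0,0,1,0.112,-0.2,0,0,1,0.131,-0.234,0,0,1,0.15,-0.268,0,0,1,0.166,-0.298,0,0,1,0.175,-0.312,0,0,1]

```text
clock: 28.37
tool_pos: [0.616, -0.0667, 0.1789]
orientation: [-179.8, 0.1, 179.7]
force: [0.5, -0.3, -1.4]
opening: 0.592
grip_force: 42.3
```

Request:
servo_tool:
  steps: [0,0,0,0,1,0,0,-0.02,0,1,0,0,-0.05,0,1,0,0,-0.08,0,1,0,0,-0.105,0,1,0,0,-0.12,0,1,0,0,-0.126,0,1,0,0,-0.129,0,1,0,0,-0.129,0,1,0,0,-0.129,0,1]

```text
clock: 29.2
tool_pos: [0.6153, -0.0593, 0.0505]
orientation: [180.0, 0.1, -179.9]
force: [0.5, -0.3, -1.0]
opening: 0.592
grip_force: 42.3
```

Request:
servo_tool:
  steps: [0,0,0,0,1,0,0,0,0,0.35,0,0,0,0,0.25,0,0,0,0,0,0,0,0,0,0,0,0,0,0,0,0,0,0.03,0,0,0,0,0.07,0,0,0,0,0.11,0,0,0,0,0.15,0,0]

```text
clock: 30.03
tool_pos: [0.6142, -0.06, 0.2007]
orientation: [180.0, -0.1, -180.0]
force: [-0.4, 0.0, -0.2]
opening: 0.998
grip_force: 0.0
```

```bash
python3 - <<'E'
from look import *
c,W=look("w9")
for q,x,y,r,a,b in [("cap",.6145,-.06,.035,.1,.12),("sh",.6145,-.06,.04,.08,.1)]: print(q,circ(W,x,y,r,a,b))
E
```

```text
t 30.08 tcp [ 0.6194 -0.0604  0.2095] open 0.998
cap (0.6143, -0.0603, 0.0134, 1120, 0.1128, [0.6127, -0.0602])
sh (0.6138, -0.0606, 0.0245, 1800, 0.085, [0.6076, -0.0611])
```

Request:
servo_tool:
  steps: [-0.013,0.036,0,0,0,-0.027,0.073,0,0,0,-0.041,0.11,0,0,0,-0.055,0.147,0,0,0,-0.069,0.184,0,0,0,-0.083,0.221,0,0,0,-0.097,0.258,0,0,0,-0.11,0.295,0,0,0,-0.123,0.33,0,0,0,-0.1305,0.35,0,0,0]
  grip_force: 30

```text
clock: 30.92
tool_pos: [0.4816, 0.2953, 0.1993]
orientation: [179.8, -0.1, -179.7]
force: [0.7, 1.6, 0.8]
opening: 1.003
grip_force: 0.0
```

Request:
servo_tool:
  steps: [0,0,0,0,0,0,0,-0.03,0,0,0,0,-0.07,0,0,0,0,-0.11,0,0,0,0,-0.145,0,0,0,0,-0.163,0,0,0,0,-0.169,0,0,0,0,-0.169,0,0,0,0,-0.169,0,1,0,0,-0.169,0,1]

```text
clock: 31.75
tool_pos: [0.4856, 0.2904, 0.0319]
orientation: [179.9, 0.2, 180.0]
force: [0.3, -0.5, -0.7]
opening: 0.746
grip_force: 0.0
```

Request:
servo_tool:
  steps: [0,0,0,0,1,0,0,0,0,1,0,0,0,0,1,0,0,0.005,0,1,0,0,0.02,0,1,0,0,0.05,0,1,0,0,0.08,0,1,0,0,0.11,0,1,0,0,0.14,0,1,0,0,0.14,0,1]

```text
clock: 32.58
tool_pos: [0.4875, 0.2921, 0.1769]
orientation: [179.6, 0.6, -180.0]
force: [0.8, 0.5, -0.8]
opening: 0.54
grip_force: 31.2
```

Request:
servo_tool:
  steps: [0.006,-0.03,0,0,1,0.014,-0.065,0,0,1,0.022,-0.103,0,0,1,0.03,-0.141,0,0,1,0.038,-0.179,0,0,1,0.046,-0.217,0,0,1,0.053,-0.252,0,0,1,0.059,-0.278,0,0,1,0.0605,-0.2855,0,0,1,0.0605,-0.2855,-0.02,0,1]

```text
clock: 33.42
tool_pos: [0.5478, 0.0005, 0.1532]
orientation: [-179.9, 0.4, 179.7]
force: [0.7, 0.4, -1.3]
opening: 0.54
grip_force: 31.2
```

Request:
servo_tool:
  steps: [0,0,-0.03,0,1,0,0,-0.06,0,1,0,0,-0.09,0,1,0,0,-0.107,0,1,0,0,-0.115,0,1,0,0,-0.119,0,1,0,0,-0.119,0,1,0,0,-0.119,0,1,0,0,-0.119,0,0.35,0,0,-0.119,0,0.2]

```text
clock: 34.25
tool_pos: [0.5456, 0.0048, 0.0321]
orientation: [180.0, 0.1, -180.0]
force: [0.1, -0.0, -0.4]
opening: 0.774
grip_force: 0.0
```

Request:
servo_tool:
  steps: [0,0,0,0,0,0,0,0,0,0,0,0,0,0,0,0,0,0,0,0,0,0,0.03,0,0,0,0,0.06,0,0,0,0,0.1,0,0,0,0,0.14,0,0,0,0,0.17,0,0,0,0,0.17,0,0]

```text
clock: 35.08
tool_pos: [0.5488, 0.0046, 0.2076]
orientation: [180.0, 0.7, 180.0]
force: [0.7, 0.8, -0.5]
opening: 1.001
grip_force: 0.0
```

```bash
python3 - <<'E'
from look import *
c,W=look("w10")
for q,x,y,r,a,b in [("jar",.545,.0045,.035,.05,.07),("cap",.6145,-.06,.035,.1,.12)]: print(q,circ(W,x,y,r,a,b))
E
```

```text
t 35.13 tcp [0.5471 0.0045 0.2047] open 1.001
jar (0.5438, 0.0043, 0.0242, 2501, 0.0612, [0.5426, 0.0045])
cap (0.6137, -0.0597, 0.0132, 1010, 0.1126, [0.6115, -0.0587])
```

Request:
servo_tool:
  steps: [0.002,0.035,0,0,0,0.004,0.075,0,0,0,0.006,0.115,0,0,0,0.009,0.155,0,0,0,0.012,0.195,0,0,0,0.014,0.235,0,0,0,0.0155,0.265,0,0,0,0.0155,0.2773,0,0,0,0.0155,0.2773,0,0,0,0.0155,0.2773,-0.03,0,0]

```text
clock: 35.97
tool_pos: [0.5632, 0.2831, 0.1747]
orientation: [179.8, 0.5, -179.9]
force: [1.7, 0.5, 0.5]
opening: 0.999
grip_force: 0.0
```

Request:
servo_tool:
  steps: [0,0,-0.035,0,0,0,0,-0.07,0,0,0,0,-0.105,0,0,0,0,-0.125,0,0,0,0,-0.133,0,0,0,0,-0.133,0,0,0,0,-0.133,0,0.4,0,0,-0.133,0,1,0,0,-0.133,0,1,0,0,-0.133,0,1]

```text
clock: 36.8
tool_pos: [0.5612, 0.2822, 0.0399]
orientation: [179.9, 0.1, -180.0]
force: [0.1, 0.4, 0.2]
opening: 0.456
grip_force: 0.0
```

Request:
servo_tool:
  steps: [0,0,0,0,1,0,0,0,0,1,0,0,0,0,1,0,0,0,0,1,0,0,0.01,0,1,0,0,0.03,0,1,0,0,0.06,0,1,0,0,0.09,0,1,0,0,0.12,0,1,0,0,0.13,0,1]

```text
clock: 37.63
tool_pos: [0.5624, 0.283, 0.1736]
orientation: [179.8, 0.4, -180.0]
force: [0.2, 1.4, -0.4]
opening: 0.366
grip_force: 30.0
```

Nominal pose is (0.5605, 0.2818, 0.168). The target is (0.5895, 0.0895), so the shift is (0.029, -0.1923).

Request:
servo_tool:
  steps: [0.003,-0.02,0,0,1,0.008,-0.055,0,0,1,0.013,-0.09,0,0,1,0.018,-0.125,0,0,1,0.024,-0.16,0,0,1,0.029,-0.1923,0,0,1,0.029,-0.1923,0,0,1,0.029,-0.1923,-0.03,0,1,0.029,-0.1923,-0.06,0,1,0.029,-0.1923,-0.09,0,1]

```text
clock: 38.47
tool_pos: [0.5895, 0.0894, 0.078]
orientation: [180.0, 0.1, 180.0]
force: [0.0, 0.0, -0.6]
opening: 0.359
grip_force: 30.0
```

Request:
servo_tool:
  steps: [0,0,-0.02,0,1,0,0,-0.032,0,1,0,0,-0.037,0,1,0,0,-0.039,0,1,0,0,-0.039,0,1,0,0,-0.039,0,1,0,0,-0.039,0,0.5,0,0,-0.039,0,0.3,0,0,-0.039,0,0,0,0,-0.039,0,0]

```text
clock: 39.3
tool_pos: [0.5895, 0.0895, 0.0396]
orientation: [180.0, 0.0, -180.0]
force: [-0.5, -0.4, 0.9]
opening: 0.903
grip_force: 0.0
```

Request:
servo_tool:
  steps: [0,0,0,0,0,0,0,0,0,0,0,0,0.02,0,0,0,0,0.05,0,0,0,0,0.08,0,0,0,0,0.11,0,0,0,0,0.14,0,0,0,0,0.17,0,0,0,0,0.17,0,0,0,0,0.17,0,0]

```text
clock: 40.13
tool_pos: [0.5904, 0.0896, 0.2112]
orientation: [180.0, 0.2, -180.0]
force: [0.2, -0.3, -0.0]
opening: 1.001
grip_force: 0.0
```

```bash
python3 - <<'E'
from look import *
c,W=look("w11")
for q,x,y,r,a,b in [("bulb",.5895,.0895,.03,.09,.12),("shoulder",.5895,.0895,.035,.055,.07),("jar",.545,.0045,.035,.05,.07),("cap",.6145,-.06,.035,.1,.12)]: print(q,circ(W,x,y,r,a,b))
c=robot.camera("scene"); W=cloud(c); cv2.imwrite("pics/s2.png",c["img"])
print("teal",circ(W,.4855,-.2845,.045,.038,.05))
E
```

```text
t 40.18 tcp [0.5892 0.0894 0.2096] open 1.004
bulb (0.5909, 0.0896, 0.0071, 298, 0.1013, [0.5891, 0.0895])
shoulder (0.5897, 0.0887, 0.017, 416, 0.063, [0.5837, 0.0893])
jar (0.544, 0.0048, 0.0243, 2777, 0.0611, [0.5433, 0.0057])
cap (0.6143, -0.0594, 0.0135, 1171, 0.1125, [0.6126, -0.0572])
teal (0.484, -0.2858, 0.0336, 917, 0.0418, [0.4829, -0.2892])
```

View pics/s2.png

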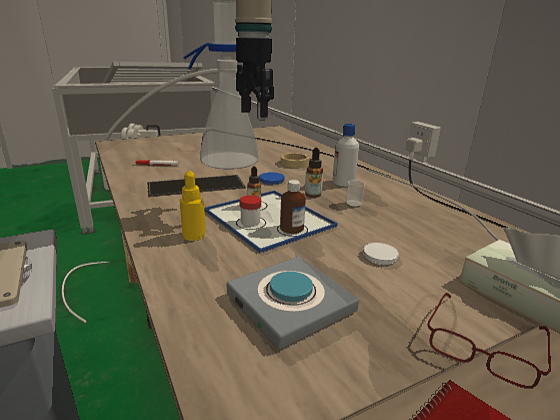

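The picture shows the teal dish centred on the light box (291,288), with the amber bottle (293,208), jar (250,212) and dropper (253,185) upright on their rings. The white dish (380,254) and blue dish (271,178) are where they were, and the gripper is clear above. Handing in.

```bash
python3 -c "
from rig import robot
print(robot.job_done())"
```

```text
the job is handed in; nothing more can be done
None
```

I handed the job in at about 40 s: the teal dish is within about 2 mm of the light box ring's centre, and the amber bottle, dropper bottle and red-lidded jar are upright within about 2 mm of where they started; the hand-in call returned no verdict.

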